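# Examine a brass handle under a hold-to-run ultraviolet lamp

## Task

Hang the brass carrying handle astride the steel bar of the ultraviolet examination lamp: lower it gently over the bar from above and let go, so that it hangs freely, arch up, near the middle. Then turn the lamp's spring-return dial clockwise past its first two clicks to the third position (three dots) and hold it there; it springs back when released, so finish with the gripper still holding it at the third position; the handle must still hang then, and the other things on the table stay where they are.

Things in the scene. Friction and masses are not known exactly. Their poses are not given: they have to be found in the camera images.
- brass_handle: loose brass handle: arch of 14 mm round rod standing on two round flanges (32 mm across, 100 mm apart); 132 long, 86 mm tall, 0.21-0.36 kg. Origin midway between the flanges' undersides; x from flange to flange, z up. At the arch's top the rod's centre is 79 mm above the origin (inside height 72, inside width 86 mm); pinch there, closing along y. Starts left or right of the stand.
- lamp_stand: fixed grey ultraviolet examination stand, base plate 120 (x) x 300 (y) mm, 14 mm high. Origin: centre of its underside; x away from its front, y to its left. Left end (y 107 to 148 mm): lamp head, 110 deep, 128 tall. Right end (y -148 to -48 mm): control box, 116 deep, 108 tall, dial on top. The bar joins the two. Tall candelabra stand close behind.
- bar_mid (a point): middle of the steel bar, on its axis, 100 mm above the table. Round, 14 mm in diameter, 155 mm long, along the stand's y (axes as the stand's), with a 26 mm collar 7 mm long at each end; free above, in front and behind. When the handle hangs on it, the handle's origin is 65 mm below this point and its x along the stand's x.
- dial_angle (a joint): spring-return dial, rad: 0 = off (start), clicks at 0.436 (one dot), 0.873 (two dots), 1.309 (three dots); positive = clockwise from above; end stop 1.41. A spring returns it to 0 from everywhere, through the clicks: 0.07 N m at 0 rising to 0.15 at the third, plus up to 0.05 to ride over each click.
- dial: the dial: a black grip bar, 52 (x) x 12 (y) x 24 mm tall, across a round skirt 52 mm wide; turns about the vertical through its origin. Origin: centre of the bar's underside = top of the skirt, 118 mm above the table. x = pointer end (white line): at off 0.65 rad left of the stand's +x, at the third click 0.65 rad right of it. A steel index plunger in front is no taller than the skirt.
- drip_pan_1: bystander, to be left alone: brass drip pan with candle socket, 56 mm across, 44 mm tall; origin at the centre of its underside
- drip_pan_2: bystander, to be left alone: brass drip pan with candle socket, 51 mm across, 44 mm tall; origin at the centre of its underside
- brass_knop: bystander, to be left alone: turned brass knop, 36 mm across, 49 mm tall; origin at the centre of its underside
- wax_dish: bystander, to be left alone: white porcelain dish with wax scrapings, 80 mm across, 21 mm tall; origin at the centre of its underside
- loupe: bystander, to be left alone: black watchmaker's loupe standing on its rim, 38 mm across, 31 mm tall; origin at the centre of its underside
- eraser: bystander, to be left alone: eraser in a sleeve, 21 x 44 x 13 mm; origin at the centre of its underside
- wood_block_1: bystander, to be left alone: small beech block, 32 x 42 x 20 mm; origin at the centre of its underside

How it is judged:
On the way, in this order (a step that is already met when the one before it is completed fails the run):
1. the handle hangs freely astride the bar, let go (z of brass_handle in the frame of bar_mid between -0.078 and -0.055 m and x of brass_handle in the frame of bar_mid between -0.03 and 0.03 m and y of brass_handle in the frame of bar_mid between -0.06 and 0.06 m and angle between brass_handle's own z axis and vertical below 0.4 rad and angle between the x axis of brass_handle and the x axis of lamp_stand, either way round below 0.6 rad and linear speed of brass_handle below 0.05 m/s and contact force between brass_handle and lamp_stand above 0.5 N and contact force between brass_handle and the arm below 0.05 N and contact force between brass_handle and the fingers below 0.05 N), for 0.3 s.
2. the dial is turned past two clicks and held at the third (value of joint dial_angle above 1.2 rad and velocity of joint dial_angle between -0.2 and 0.2 rad/s and contact force between any of the fingers, the arm and dial above 0.5 N), for 0.3 s.
At the end, for the whole second after the job is handed in: Ends holding: dial beyond 1.2 rad and still, robot pressing on its grip bar. Handle hangs on the bar alone, untouched by the robot, at rest: origin 55-78 mm below the bar's middle, within 30 mm across and 60 mm along it, tilt under 0.4 rad, within 0.6 rad of square to the bar (all of step 1 and all of step 2); the arm keeps its last pose, push and grip.
It fails at once if the handle is dropped or thrown (falls faster than 0.5 m/s, about 13 mm, while not held) (linear speed of brass_handle above 0.5 m/s and contact force between brass_handle and the fingers below 0.05 N).
It fails at once if the handle is knocked over (angle between brass_handle's own z axis and vertical above 1 rad).
It fails at once if another thing on the table is shifted by more than 25 mm (distance of any of drip_pan_1, drip_pan_2, brass_knop, wax_dish, loupe, eraser, wood_block_1 from where it was at the start of the episode above 0.025 m).
It also fails if it takes over 59 s, if anything falls off the work surface, if the arm or the gripper's body presses on something with over 40 N, if the wrist force passes 120 N, or if a joint passes its speed limit or range.

## Robot

A 6-joint arm with a two-finger parallel gripper is mounted at the origin on a cart in front of the work surface, level with it; the furniture and walls round the work are solid. World frame = base frame: x ahead of the robot, y to its left, z up, the work surface at z = 0. Lengths are in m, angles in rad, forces in N, time in s.
With the tool pointing down it reaches from about 0.25 to 0.725 m from the base axis. Payload 4 kg.
Tool frame: the origin (TCP) lies between the finger pads; the fingertips stand 8 mm ahead of it and the grasp point (between the pads) lies 11 mm behind it (bot.tip_reach is the distance from the TCP to the fingertips, in m); z points along the fingers, y is the line along which they close (so a half turn about z gives the same grasp; the last joint's range is limited). The gripper opens to 85 mm and grips with 20 to 120 N. Pads are 22 mm wide; open, the fingers measure 114 mm over their backs; the gripper's body (76 mm by 85 mm) begins 54 mm behind the grasp point. The pads swing forward as they close: fully open they stand 13 mm farther back than shut.
Start: joints at [1.326, 0.241, 0.005, 1.335, 0, 1.571], TCP at [0.121, 0.485, 0.208] pointing down, gripper open.
Joint ranges: [-2.72, 2.72], [-1.05, 1.87], [-1.09, 1.28], [-1.99, 2.15], [-1.42, 1.44], [-3.14, 3.14]. Speed limits (rad/s): [2.79, 2.79, 3.14, 3.14, 3.14, 3.14].

## Interface

Orientations are given as a unit quaternion [x, y, z, w].
In Python, from workcell import bot gives the robot as it stands.
- The arm moves only by the tool move_arm, never from a script. Its argument "deltas" is a list of rows, each a list of 7 numbers: the opening, from 0 (shut) to 1 (fully open), then the shift along the tool's x, y, z in mm, then the turn, a rotation vector about the tool's x, y, z in degrees. In form: [[gripper, tx, ty, tz, ax, ay, az], ...]. A call has 1 to 10 rows; each row shifts and turns the commanded pose from where the row before left it, along the tool's axes as they then stand; what a row does not reach is not made up. A row lasts 1/12 s, in which the tool goes at most 41.7 mm and 7.16 degrees, less where a joint would pass 70% of its speed; a pose out of reach is approached as far as the arm can. A call is refused whole if a number of a shift passes 41.7 or a number of a turn 7.16, either way. A call with a gripper value outside its range is refused whole. The fingers move at their own pace and stop on an object; the grip force is fixed at half the most. Time passes only in rows, so rows that do not move let the fingers close. It gives the time, the measured TCP pose, the force, the opening and the grip force at its end, in the units of the state.
- bot.get_obs(): the state, without advancing time (a new reading comes with each control period).
- bot.camera(name): name is "scene" or "top" or "wrist"; returns the picture (480x640x3 uint8, blue, green, red); there is no depth.
- bot.calibration(name): a dict with "K" (3x3 intrinsics, pixels), "dist_coeffs" ([k1, k2, p1, p2, k3] as OpenCV has them; the pictures are not rectified), "position" and "orientation" of the camera in the world. Camera axes: x right, y down, z forward; pixel columns grow to the right and rows downward; lengths in m; the calibration is good to about 2 mm. A picture is of the moment at which its call begins: read the wrist's pose just before it. calibration takes no time and is no camera call; for the wrist camera it gives the pose at the moment of the call.
- bot.job_done(): hands the job in; it is judged then, once.
Trained networks look in the newest picture that a camera, given by its name, has taken for a name from the list of things; names that differ only in an ending like _2 or _b are one class to them, and where a whole thing is asked for, a point or a joint stands for the part that bears it (a point fixed in the world has none). Each returns a list of dicts, best first, with "conf" (0 to 1); they miss things now and then, are a little off and sometimes report something else, mostly with a low value. They report only what shows in the picture. A call takes as long as a camera call.
- bot.outline_of(query, camera): "pixels" (480x640 bool, what is visible of it) and "rect" ([left, top, width, height] in pixels, round what is visible of it).
The state is a dict: "clock": time; "joint_pos": joint angles; "joint_vel": joint speeds; "tau": joint torques, N m; "eef_pos": TCP position; "tool_rot": TCP orientation; "ft_force": force on the tool from outside, world axes, zero at the start; "ft_torque": the same for the moment, N m; "grip_width": finger opening in m; "grasp_force": force on a finger pad.
Only numpy, scipy, OpenCV 4.12 (cv2) and the standard library are available. Lean on these libraries where they do the work, as an engineer would, in place of code of your own. Each camera call takes 0.05 s, during which the arm holds its last target. There are 200 camera calls.

## Working session

There is one attempt and no reset: what is moved stays moved. The work goes in short steps, Python scripts to look and compute and a tool call to move; the robot and the scene stay as the last step left them, time stands still between calls to the robot, and variables do not carry over. Pictures are saved under pics/ and viewed, at most 10 in all, crops included, and the job is handed in when it is done.

Besides the shell and the picture viewer there is one more tool, called after ">>>" as name(argument=value, ...) on one line, values as JSON. move_arm: Moves the arm, as the interface text tells. Its arguments: {"type":"object","properties":{"deltas":{"type":"array","items":{"type":"array","items":{"type":"number"}}}},"required":["deltas"]}

```bash
mkdir -p pics; ls; cat > h.py <<'E'
import numpy as np, cv2
from scipy.spatial.transform import Rotation as R
from workcell import bot
def ray(cam,px,cal=None):
    c=cal or bot.calibration(cam)
    p=cv2.undistortPoints(np.array(px,float).reshape(-1,1,2),np.array(c["K"]),np.array(c["dist_coeffs"])).reshape(-1,2)
    d=np.c_[p,np.ones(len(p))]@R.from_quat(c["orientation"]).as_matrix().T
    return np.array(c["position"]),d
def atz(cam,px,z,cal=None):
    o,d=ray(cam,px,cal); return o+d*((z-o[2])/d[:,2])[:,None]
def proj(cam,P,cal=None):
    c=cal or bot.calibration(cam); M=R.from_quat(c["orientation"]).as_matrix()
    q=(np.array(P,float).reshape(-1,3)-c["position"])@M
    return cv2.projectPoints(q,np.zeros(3),np.zeros(3),np.array(c["K"]),np.array(c["dist_coeffs"]))[0].reshape(-1,2)
E
python3 - <<'E'
from h import *
for n in("scene","top"):
    cv2.imwrite(f"pics/{n}0.png",bot.camera(n)); c=bot.calibration(n); print(n,c["position"],c["orientation"],np.array(c["K"])[0,0])
    for q in("brass_handle","lamp_stand","bar_mid","dial"):
        for r in bot.outline_of(q,n)[:2]:
            ys,xs=np.nonzero(r["pixels"]); print(q,r["conf"],r["rect"],xs.mean(),ys.mean())
E
```

```text
pics
scene [-0.04972703 -0.87785319  0.6246945 ] [ 0.8134943  -0.25016279  0.1527322  -0.50231312] 568.2656114690454
brass_handle 0.88 [330.9, 301.3, 42.4, 67.7] 350.584126984127 332.784126984127
lamp_stand 0.97 [222.2, 198.6, 128.5, 114.7] 286.24534383954153 256.65114613180515
bar_mid 0.89 [224.2, 195.8, 127.0, 118.4] 286.24580207216866 256.6285578182684
bar_mid 0.41 [374.6, 365.5, 27.0, 14.1] 388.41509433962267 370.49056603773585
dial 0.89 [299.3, 231.2, 24.6, 22.9] 310.8636363636364 242.93863636363636
dial 0.33 [366.3, 249.9, 35.8, 21.5] 384.1962134251291 260.5283993115318
top [0.47420908 0.01716961 1.26511133] [-0.70387497  0.70938637 -0.02302939  0.02829573] 542.8305027642903
brass_handle 0.58 [412.2, 262.6, 33.0, 50.7] 431.9482439926063 287.12384473197784
brass_handle 0.24 [341.4, 262.0, 24.3, 23.5] 351.1830985915493 271.9778672032193
lamp_stand 0.71 [229.9, 238.8, 149.1, 68.6] 304.82871168900095 276.010614302773
bar_mid 0.81 [235.1, 243.5, 143.4, 63.7] 304.7062937062937 275.9518558364712
dial 0.66 [340.6, 265.3, 26.6, 22.0] 351.0261194029851 272.1100746268657
```

```bash
python3 - <<'E'
import cv2
a=cv2.imread("pics/top0.png")[190:350,180:480]; b=cv2.imread("pics/scene0.png")[150:400,200:450]
cv2.imwrite("pics/topc.png",cv2.resize(a,(780,416),interpolation=cv2.INTER_CUBIC));cv2.imwrite("pics/scenec.png",cv2.resize(b,(600,600),interpolation=cv2.INTER_CUBIC))
E
```

```text
(no output)
```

View pics/topc.png

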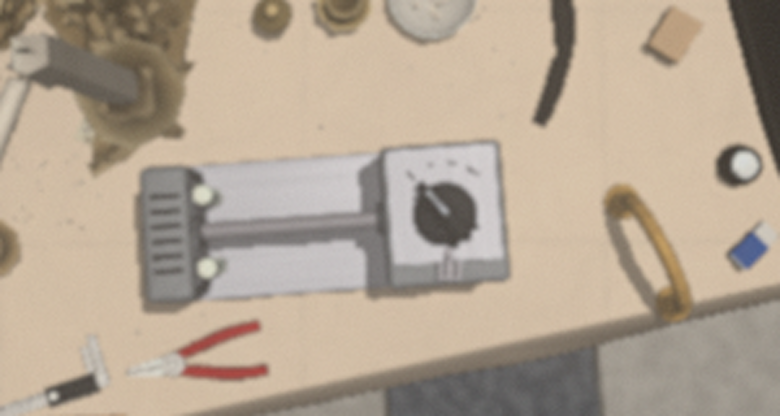

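View pics/scenec.png

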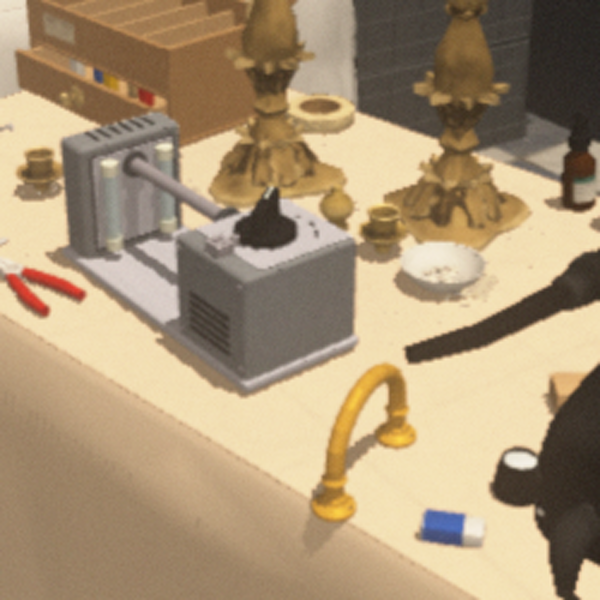

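```bash
cat >> h.py <<'E'
def tri(p1,p2,c1="top",c2="scene"):
    o1,d1=ray(c1,[p1]);o2,d2=ray(c2,[p2]);d1=d1[0];d2=d2[0]
    s=np.linalg.lstsq(np.c_[d1,-d2],o2-o1,rcond=None)[0]
    a=o1+s[0]*d1;b=o2+s[1]*d2; return (a+b)/2,np.linalg.norm(a-b)
E
python3 - <<'E'
from h import *
T=lambda u,v:(180+u/2.6,190+v/2.6)
S=lambda u,v:(200+u/2.4,150+v/2.4)
np.set_printoptions(precision=4,suppress=True)
print("bar ends",atz("top",[T(203,234),T(380,220)],.1), atz("scene",[S(133,163),S(228,216)],.1))
print("box top",atz("top",[T(383,150),T(498,142),T(509,262)],.108),atz("scene",[S(245,277),S(354,240)],.108))
print("dial",tri((351.0,272.1),(310.9,242.9)), atz("top",[T(445,214)],.118),atz("scene",[S(265,232)],.118))
print("flanges top",atz("top",[T(621,202),T(673,304)],.006),"scene",atz("scene",[S(396,435),S(334,505)],.006))
print("apex top",atz("top",[T(657,242)],.086),"scene",atz("scene",[S(372,372)],.082))
print(bot.get_obs()["tool_rot"])
cv2.imwrite("pics/scenefull.png",bot.camera("scene"))
E
```

```text
bar ends [[0.4743 0.1546 0.1   ]
 [0.4847 0.0087 0.1   ]] [[0.477  0.1565 0.1   ]
 [0.4919 0.0137 0.1   ]]
box top [[ 0.542   0.0058  0.108 ]
 [ 0.5478 -0.0886  0.108 ]
 [ 0.4497 -0.096   0.108 ]] [[ 0.439  -0.0964  0.108 ]
 [ 0.5453 -0.0947  0.108 ]]
dial (array([ 0.4909, -0.0445,  0.118 ]), np.float64(0.0034295589105411838)) [[ 0.489  -0.0439  0.118 ]] [[ 0.4828 -0.0581  0.118 ]]
flanges top [[ 0.5    -0.2062  0.006 ]
 [ 0.4097 -0.25    0.006 ]] scene [[ 0.498  -0.2155  0.006 ]
 [ 0.4097 -0.2567  0.006 ]]
apex top [[ 0.465  -0.2211  0.086 ]] scene [[ 0.4639 -0.2267  0.082 ]]
[ 0.1221  0.9925 -0.     -0.    ]
```

View pics/scenefull.png

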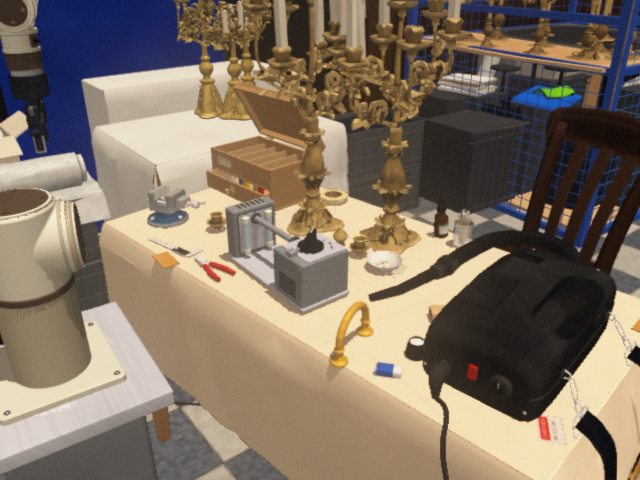

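View pics/top0.png

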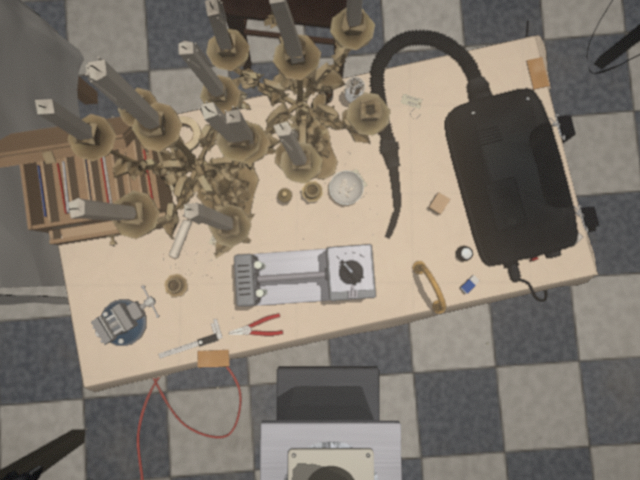

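>>> move_arm(deltas=[[1,-20.8,-30.5,-3,0,0,0],[1,-20.8,-30.5,-3,0,0,0],[1,-20.8,-30.5,-3,0,0,0],[1,-20.8,-30.5,-3,0,0,0],[1,-20.8,-30.5,-3,0,0,0],[1,-20.8,-30.5,-3,0,0,0],[1,-20.8,-30.5,-3,0,0,0],[1,-20.8,-30.5,-3,0,0,0],[1,-20.8,-30.5,-3,0,0,0],[1,-20.8,-30.5,-3,0,0,0]])

```text
clock: 1.38
eef_pos: [0.2491, 0.1372, 0.2387]
tool_rot: [0.122, 0.993, 0.0, 0.001]
ft_force: [0.8, 0.2, -0.2]
grip_width: 0.0855
grasp_force: 0.0
```

>>> move_arm(deltas=[[1,-20.8,-30.5,-3,0,0,0],[1,-20.8,-30.5,-3,0,0,0],[1,-20.8,-30.5,-3,0,0,0],[1,-20.8,-30.5,-3,0,0,0],[1,-24.2,-28.3,-5,0,0,0],[1,-24.2,-28.3,-5,0,0,0],[1,-24.2,-28.3,-5,0,0,0],[1,-24.2,-28.3,-5,0,0,0],[1,-24.2,-28.3,-5,0,0,0],[1,-24.2,-28.3,-5,0,0,0]])

```text
clock: 2.22
eef_pos: [0.4003, -0.2017, 0.2806]
tool_rot: [0.123, 0.992, -0.0, 0.0]
ft_force: [-0.6, 1.4, 1.5]
grip_width: 0.0854
grasp_force: 0.0
```

>>> move_arm(deltas=[[1,0,0,0,0,0,-6.5],[1,0,0,0,0,0,-6.5],[1,0,0,0,0,0,-6.5],[1,0,0,0,0,0,-6.5],[1,0,0,0,0,0,-6.5],[1,0,0,0,0,0,-6.5],[1,0,0,0,0,0,0]])

```text
clock: 2.8
eef_pos: [0.3999, -0.1997, 0.2803]
tool_rot: [-0.217, 0.976, -0.0, 0.0]
ft_force: [-0.5, 0.1, 0.7]
grip_width: 0.0856
grasp_force: 0.0
```

```bash
python3 - <<'E'
from h import *
np.set_printoptions(precision=4,suppress=True)
o=bot.get_obs(); print(o["eef_pos"],o["joint_pos"],R.from_quat(o["tool_rot"]).as_matrix())
cal=bot.calibration("wrist"); im=bot.camera("wrist")
print(cal["position"],R.from_quat(cal["orientation"]).as_matrix())
for r in bot.outline_of("brass_handle","wrist")[:2]:
    ys,xs=np.nonzero(r["pixels"]); print(r["conf"],r["rect"],xs.mean(),ys.mean())
for P in ([.4097,-.253,.006],[.499,-.211,.006],[.4575,-.23,.079]):
    cv2.circle(im,tuple(int(v) for v in proj("wrist",P,cal)[0]),4,(0,0,255),1)
cv2.imwrite("pics/w1.png",im)
E
```

```text
[ 0.3999 -0.1997  0.2803] [-0.4632  0.114   0.036   1.4926 -0.     -0.9008] [[-0.9058 -0.4238  0.0001]
 [-0.4238  0.9058 -0.0001]
 [-0.0001 -0.0001 -1.    ]]
[ 0.3314 -0.2314  0.4471] [[-0.4231  0.8658  0.2671]
 [ 0.9061  0.4042  0.125 ]
 [ 0.0002  0.2949 -0.9555]]
0.67 [262.1, 170.1, 28.6, 106.8] 274.3587699316629 221.5364464692483
```

View pics/w1.png

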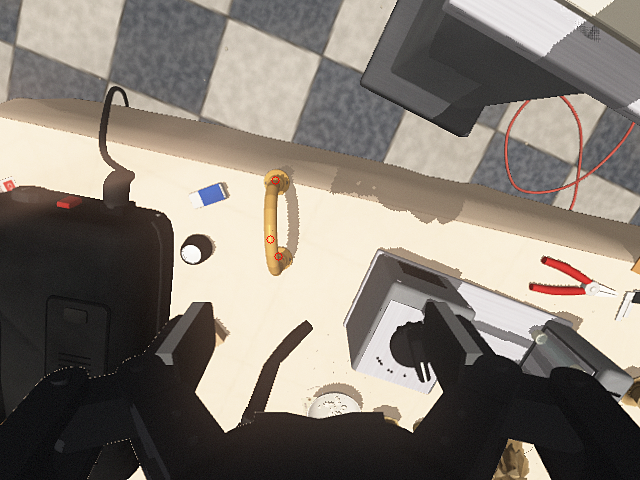

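The wrist picture shows the handle with flanges at about (277,180) and (283,259) and the rod running along column 270, which agrees with the estimates.

```bash
python3 - <<'E'
from h import *
np.set_printoptions(precision=4,suppress=True)
f=atz("wrist",[(277,181),(283,259)],.006); print(f,f.mean(0),np.degrees(np.arctan2(*(f[1]-f[0])[[1,0]])),np.linalg.norm(f[1]-f[0]))
print(atz("wrist",[(270,230)],.079))
w=bot.outline_of("lamp_stand","wrist"); print([ (r["conf"],r["rect"]) for r in w])
c=atz("wrist",[(380,251),(345,324),(433,392)],.108);print(c)
E
```

```text
[[ 0.409  -0.2512  0.006 ]
 [ 0.4996 -0.2046  0.006 ]] [ 0.4543 -0.2279  0.006 ] 27.247370940232923 0.1019263756996409
[[ 0.4473 -0.2344  0.079 ]]
[(0.87, [342.8, 250.6, 293.3, 148.8])]
[[ 0.4122 -0.126   0.108 ]
 [ 0.501  -0.1215  0.108 ]
 [ 0.5387  0.0098  0.108 ]]
```

>>> move_arm(deltas=[[1,-9.4,-12.6,25,0,0,-0.5],[1,-9.4,-12.6,25,0,0,-0.5],[1,-9.4,-12.6,25,0,0,0],[1,-9.4,-12.6,25,0,0,0],[0.7,0,0,25,0,0,0],[0.6,0,0,25,0,0,0],[0.5,0,0,20,0,0,0],[0.5,0,0,18,0,0,0],[0.5,0,0,10,0,0,0],[0.5,0,0,0,0,0,0]])

```text
clock: 3.78
eef_pos: [0.4539, -0.2279, 0.0799]
tool_rot: [-0.224, 0.975, 0.002, -0.002]
ft_force: [-0.4, -0.5, -0.6]
grip_width: 0.0432
grasp_force: 0.0
```

```bash
python3 - <<'E'
from h import *
np.set_printoptions(precision=4,suppress=True)
o=bot.get_obs(); print(o["eef_pos"],o["ft_force"],o["grip_width"],bot.tip_reach)
cal=bot.calibration("wrist"); im=bot.camera("wrist")
cv2.imwrite("pics/w2.png",im)
E
```

```text
[ 0.4539 -0.2279  0.0799] [-0.3605 -0.4955 -0.6129] 0.04321369032100738 0.008
```

View pics/w2.png

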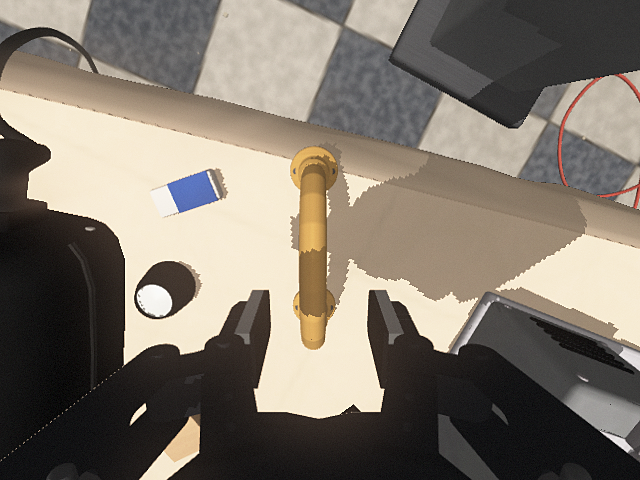

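```bash
python3 - <<'E'
from h import *
np.set_printoptions(precision=4,suppress=True)
f=atz("wrist",[(314,170),(314,306)],.008); print(f,f.mean(0),np.linalg.norm(f[1]-f[0]))
# far end of rod silhouette (outer arch shoulder), and tcp projections
print(proj("wrist",[[.4539,-.2279,.0719],[.4539,-.2279,.079]]))
E
```

```text
[[ 0.4119 -0.2522  0.008 ]
 [ 0.502  -0.2089  0.008 ]] [ 0.457  -0.2305  0.008 ] 0.09993937006597661
[[319.7458 275.4348]
 [319.8166 280.8567]]
```

>>> move_arm(deltas=[[0.5,-2,-3.5,-2,0,0,0],[0.5,0,0,0,0,0,0],[0,0,0,0,0,0,0],[0,0,0,0,0,0,0],[0,0,0,0,0,0,0],[0,0,0,0,0,0,0],[0,0,0,0,0,0,0],[0,0,0,0,0,0,0]])

```text
clock: 4.5
eef_pos: [0.4589, -0.2311, 0.0842]
tool_rot: [-0.225, 0.974, -0.0, -0.0]
ft_force: [0.4, -0.1, -0.4]
grip_width: 0.0002
grasp_force: 0.0
```

```bash
python3 - <<'E'
from h import *
o=bot.get_obs(); print(o["eef_pos"],o["ft_force"],o["grip_width"],o["grasp_force"])
cv2.imwrite("pics/w3.png",bot.camera("wrist"))
E
```

```text
[ 0.45886134 -0.23113995  0.08424999] [ 0.38244734 -0.07660176 -0.36113396] 0.00017811312837047338 0.0
```

View pics/w3.png

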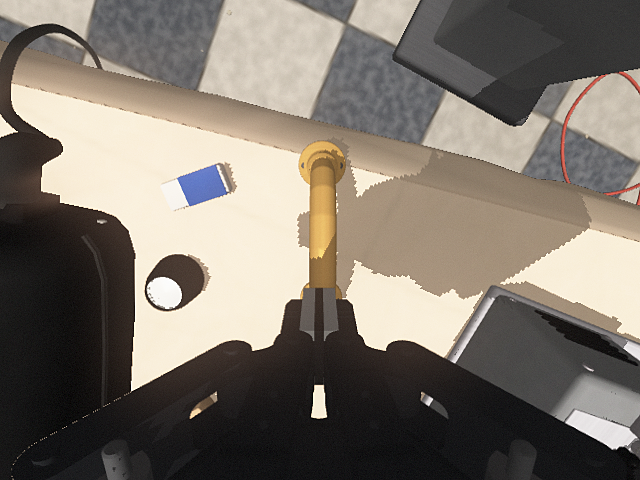

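>>> move_arm(deltas=[[0.5,0,0,-8,0,0,0],[0.5,0,0,0,0,0,0],[0.5,0,0,0,0,0,0],[0.5,0,0,0,0,0,0],[0.5,0,0,7,0,0,0],[0.5,0,0,7,0,0,0],[0.5,0,0,0,0,0,0],[0.5,0,0,0,0,0,0]])

```text
clock: 5.22
eef_pos: [0.458, -0.2307, 0.0771]
tool_rot: [-0.225, 0.974, 0.001, -0.001]
ft_force: [0.2, 0.5, 0.6]
grip_width: 0.0428
grasp_force: 0.0
```

>>> move_arm(deltas=[[0.3,0,0,0,0,0,0],[0.2,0,0,0,0,0,0],[0,0,0,0,0,0,0],[0,0,0,0,0,0,0],[0,0,0,0,0,0,0],[0,0,0,0,0,0,0],[0,0,0,0,0,0,0]])

```text
clock: 5.8
eef_pos: [0.459, -0.2312, 0.0783]
tool_rot: [-0.225, 0.974, -0.0, 0.0]
ft_force: [-1.2, -0.5, -0.3]
grip_width: -0.0001
grasp_force: 0.0
```

```bash
python3 - <<'E'
from h import *
np.set_printoptions(precision=4,suppress=True)
im=bot.camera("wrist");o=bot.get_obs();p=o["eef_pos"]
r=bot.outline_of("brass_handle","wrist")[0];print(r["conf"],r["rect"])
tip=p-[0,0,.008]; print(proj("wrist",[p,tip,p+[0,0,.011]]))
cv2.imwrite("pics/w4.png",cv2.resize(im[130:430,200:440],(640,800))[:,:][:600] if 0 else cv2.resize(im[130:410,200:440],(514,600),interpolation=cv2.INTER_CUBIC))
E
```

```text
0.72 [299.8, 139.5, 49.1, 160.0]
[[317.8781 284.008 ]
 [317.9051 277.7089]
 [317.837  293.5825]]
```

View pics/w4.png

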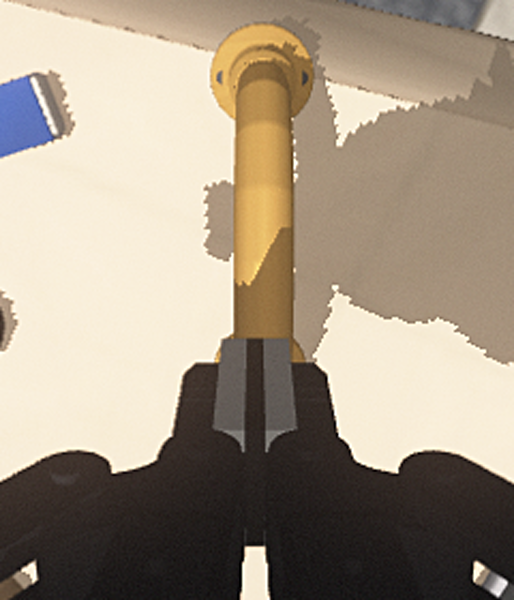

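```bash
python3 - <<'E'
from h import *
np.set_printoptions(precision=1,suppress=True)
o=bot.get_obs();p=o["eef_pos"];M=R.from_quat(o["tool_rot"]).as_matrix()
for z in (-.013,-.008,0,.008,.013):
    print(z,proj("wrist",p+np.array([.011,0,0])@M.T-[0,0,-z] if 0 else p+M@[.011,0,-z]).ravel(),proj("wrist",p+M@[.011,.0085,-z]).ravel())
c=np.array([.457,-.2305]);d=np.array([.9,.43])/np.hypot(.9,.43);n=np.array([-d[1],d[0]])
for z in(.06,.079,.086):
  for s in(-.04,-.02,0,.0):
    a,b=[proj("wrist",[*(c+d*s+n*w),z]).ravel() for w in(-.007,.007)]
    print("rod z",z,"s",s,a,b)
E
```

```text
-0.013 [317.9 254.8] [333.9 254.8]
-0.008 [317.9 258.1] [334.3 258. ]
0 [317.9 263.6] [335.  263.6]
0.008 [317.8 269.7] [335.7 269.7]
0.013 [317.8 273.8] [336.2 273.8]
rod z 0.06 s -0.04 [307.8 196.1] [334.7 196.3]
rod z 0.06 s -0.02 [307.9 233. ] [334.  233.2]
rod z 0.06 s 0 [308.  267.7] [333.3 267.9]
rod z 0.06 s 0.0 [308.  267.7] [333.3 267.9]
rod z 0.079 s -0.04 [306.7 203.5] [336.4 203.7]
rod z 0.079 s -0.02 [306.8 244. ] [335.6 244.2]
rod z 0.079 s 0 [306.9 281.8] [334.7 282. ]
rod z 0.079 s 0.0 [306.9 281.8] [334.7 282. ]
rod z 0.086 s -0.04 [306.2 206.6] [337.2 206.8]
rod z 0.086 s -0.02 [306.3 248.6] [336.2 248.8]
rod z 0.086 s 0 [306.5 287.7] [335.4 287.9]
rod z 0.086 s 0.0 [306.5 287.7] [335.4 287.9]
```

>>> move_arm(deltas=[[0,0,0,3,0,0,0],[0,0,0,0,0,0,0]])

```text
clock: 6.07
eef_pos: [0.4586, -0.231, 0.0747]
tool_rot: [-0.225, 0.974, 0.0, -0.0]
ft_force: [-0.1, -0.2, -0.3]
grip_width: 0.0001
grasp_force: 0.0
```

>>> move_arm(deltas=[[0,0,0,3,0,0,0],[0,0,0,0,0,0,0]])

```text
clock: 6.23
eef_pos: [0.4585, -0.2309, 0.0716]
tool_rot: [-0.225, 0.974, 0.0, -0.0]
ft_force: [0.2, 0.5, -0.2]
grip_width: -0.0002
grasp_force: 0.0
```

>>> move_arm(deltas=[[0,0,0,3,0,0,0],[0,0,0,0,0,0,0]])

```text
clock: 6.4
eef_pos: [0.4586, -0.231, 0.0686]
tool_rot: [-0.225, 0.974, 0.0, -0.0]
ft_force: [-0.8, 0.8, -0.5]
grip_width: 0.0001
grasp_force: 0.0
```

>>> move_arm(deltas=[[0,0,0,3,0,0,0],[0,0,0,0,0,0,0]])

```text
clock: 6.57
eef_pos: [0.4586, -0.231, 0.0657]
tool_rot: [-0.225, 0.974, 0.0, -0.0]
ft_force: [-0.6, -0.6, 1.0]
grip_width: -0.0
grasp_force: 0.0
```

```bash
python3 - <<'E'
from h import *
np.set_printoptions(precision=4,suppress=True)
o=bot.get_obs(); print(o["eef_pos"],o["ft_force"],o["joint_pos"])
s=bot.camera("scene"); r=bot.outline_of("brass_handle","scene")[0]; print(r["conf"],r["rect"])
P=o["eef_pos"]; print(proj("scene",[P,P-[0,0,.008],[.457,-.2305,.079]]))
cv2.imwrite("pics/s2.png",cv2.resize(s[220:400,260:480],(733,600),interpolation=cv2.INTER_CUBIC))
E
```

```text
[ 0.4586 -0.231   0.0657] [-0.5858 -0.5827  0.9892] [-0.4666  0.3756 -0.1989  0.9972 -0.     -0.9199]
0.91 [328.5, 300.8, 45.6, 69.1]
[[353.8147 315.0093]
 [353.7001 318.8411]
 [353.0847 308.7167]]
```

View pics/s2.png

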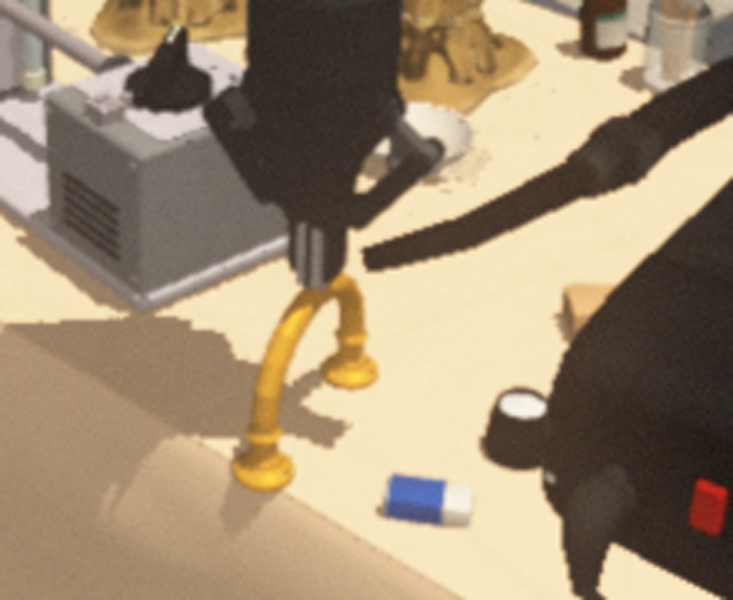

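The scene view shows the closed tips just at the arch top (crop (315,285)). They sit about 20 mm above the reported TCP, where the spec puts them 8 mm below it. I'll confirm this by touch.

>>> move_arm(deltas=[[0,0,0,1.5,0,0,0],[0,0,0,0,0,0,0]])

```text
clock: 6.83
eef_pos: [0.4589, -0.2311, 0.0645]
tool_rot: [-0.225, 0.974, 0.0, -0.0]
ft_force: [0.2, 0.4, -0.9]
grip_width: 0.0001
grasp_force: 0.0
```

>>> move_arm(deltas=[[0,0,0,1.5,0,0,0],[0,0,0,0,0,0,0]])

```text
clock: 7.0
eef_pos: [0.4588, -0.2311, 0.063]
tool_rot: [-0.225, 0.974, 0.0, -0.0]
ft_force: [0.8, -0.5, -0.1]
grip_width: -0.0001
grasp_force: 0.0
```

>>> move_arm(deltas=[[0,0,0,1.5,0,0,0],[0,0,0,0,0,0,0]])

```text
clock: 7.17
eef_pos: [0.4592, -0.2315, 0.0627]
tool_rot: [-0.225, 0.974, -0.001, 0.0]
ft_force: [-2.3, -0.2, 5.7]
grip_width: -0.0001
grasp_force: 2.7
```

>>> move_arm(deltas=[[0,0,0,1.5,0,0,0],[0,0,0,0,0,0,0]])

```text
clock: 7.33
eef_pos: [0.4596, -0.2322, 0.0626]
tool_rot: [-0.225, 0.974, -0.002, 0.001]
ft_force: [-4.4, -0.5, 13.8]
grip_width: 0.0001
grasp_force: 6.6
```

>>> move_arm(deltas=[[0,0,0,1.5,0,0,0],[0,0,0,0,0,0,0]])

```text
clock: 7.5
eef_pos: [0.46, -0.2329, 0.0626]
tool_rot: [-0.224, 0.974, -0.003, 0.001]
ft_force: [-6.1, -1.0, 20.7]
grip_width: -0.0
grasp_force: 10.5
```

Contact at TCP z = 0.063, so the real tips sit 23 mm above the reported TCP. I'll use that offset from here on.

>>> move_arm(deltas=[[0,0,0,-10,0,0,0],[0.5,0,0,0,0,0,0],[0.5,0,0,0,0,0,0],[0.5,0,0,0,0,0,0],[0.5,0,0,7,0,0,0],[0.5,0,0,7,0,0,0],[0.5,0,0,7,0,0,0],[0.5,0,0,0,0,0,0],[0,0,0,0,0,0,0],[0,0,0,0,0,0,0]])

```text
clock: 8.33
eef_pos: [0.4588, -0.2311, 0.0473]
tool_rot: [-0.225, 0.974, 0.0, -0.0]
ft_force: [-0.1, 0.4, 0.2]
grip_width: 0.0196
grasp_force: 0.0
```

>>> move_arm(deltas=[[0,0,0,0,0,0,0],[0,0,0,0,0,0,0],[0,0,0,0,0,0,0],[0,0,0,0,0,0,0]])

```text
clock: 8.67
eef_pos: [0.459, -0.2312, 0.0478]
tool_rot: [-0.225, 0.974, -0.0, 0.0]
ft_force: [0.5, 0.6, -1.2]
grip_width: 0.0117
grasp_force: 58.6
```

>>> move_arm(deltas=[[0.4,0,0,0,0,0,0],[0.4,0,0,0,0,0,0],[0.4,0,0,3,0,0,0],[0,0,0,0,0,0,0],[0,0,0,0,0,0,0],[0,0,0,0,0,0,0],[0,0,0,0,0,0,0],[0,0,0,0,0,0,0],[0,0,0,0,0,0,0]])

```text
clock: 9.42
eef_pos: [0.4588, -0.2311, 0.0447]
tool_rot: [-0.225, 0.974, 0.0, -0.0]
ft_force: [-0.7, 0.5, 1.2]
grip_width: 0.012
grasp_force: 58.5
```

>>> move_arm(deltas=[[0,0,0,-10,0,0,0],[0,0,0,-20,0,0,0],[0,0,0,-20,0,0,2],[0,0,0,-24,0,0,4],[0,0,0,-24,0,0,4],[0,0,0,-24,0,0,4],[0,0,0,-24,0,0,4],[0,0,0,-16,0,0,2.8],[0,0,0,-8,0,0,0],[0,0,0,0,0,0,0]])

```text
clock: 10.25
eef_pos: [0.4601, -0.2317, 0.217]
tool_rot: [-0.046, 0.999, -0.001, 0.002]
ft_force: [0.5, -0.0, -2.7]
grip_width: 0.0121
grasp_force: 58.8
```

```bash
python3 - <<'E'
from h import *
np.set_printoptions(precision=4,suppress=True)
o=bot.get_obs(); print(o["eef_pos"],o["joint_pos"],o["ft_force"],o["grasp_force"],R.from_quat(o["tool_rot"]).as_matrix()[:2,:2])
cal=bot.calibration("wrist"); im=bot.camera("wrist")
bot.camera("top"); 
for q in("lamp_stand","dial","brass_handle"):
  for r in bot.outline_of(q,"wrist")[:1]: print(q,r["conf"],r["rect"])
cv2.imwrite("pics/w5.png",im)
E
```

```text
[ 0.4601 -0.2317  0.217 ] [-0.4666  0.2634  0.0581  1.3611 -0.     -0.5582] [ 0.5434 -0.0075 -2.6874] 58.83817434310913 [[-0.9958 -0.0915]
 [-0.0915  0.9958]]
lamp_stand 0.68 [430.5, 187.5, 208.7, 150.7]
dial 0.75 [509.7, 250.3, 69.4, 74.7]
brass_handle 0.66 [294.8, 141.4, 55.5, 246.6]
```

View pics/w5.png

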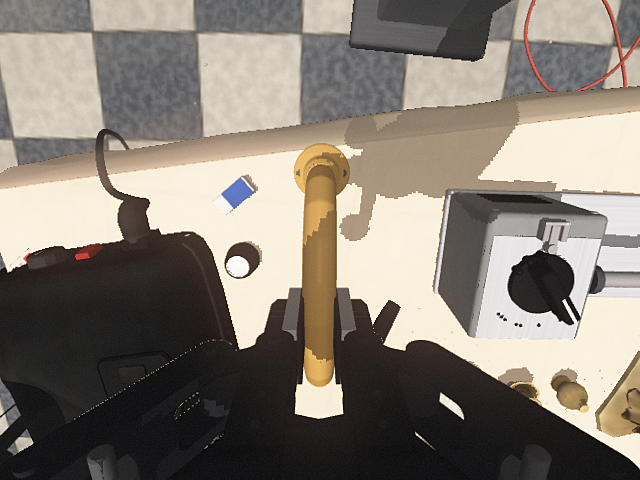

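The handle is held level, with a 2.7 N load. The dial skirt is centred near (541,283) and the bar starts at about (600,283).

```bash
python3 - <<'E'
from h import *
np.set_printoptions(precision=4,suppress=True)
print(atz("wrist",[(541,284)],.117))
c=atz("wrist",[(471,338),(577,338)],.108);print(c,np.degrees(np.arctan2(*(c[1]-c[0])[[1,0]])),np.linalg.norm(c[1]-c[0]))
print(atz("wrist",[(613,283)],.1))
E
```

```text
[[ 0.4853 -0.0472  0.117 ]]
[[ 0.5444 -0.0887  0.108 ]
 [ 0.5371  0.0068  0.108 ]] 94.37680246381937 0.09577560423893933
[[0.4856 0.0295 0.1   ]]
```

>>> move_arm(deltas=[[0,-2,14,0,0,0,0],[0,-4,25,0,0,0,0],[0,-5,33,0,0,0,0],[0,-5,33,0,0,0,0],[0,-6,33,0,0,0,0],[0,-6,33,0,0,0,0],[0,-6,33,0,0,0,0],[0,-4,28,0,0,0,0],[0,-3,18,0,0,0,0],[0,0,0,0,0,0,0]])

```text
clock: 11.33
eef_pos: [0.4767, 0.0249, 0.2135]
tool_rot: [-0.048, 0.999, 0.001, -0.001]
ft_force: [-0.1, -1.3, -1.7]
grip_width: 0.0119
grasp_force: 58.9
```

>>> move_arm(deltas=[[0,-2,16,3,0,0,0],[0,-2,16,8,0,0,0],[0,0,9,8,0,0,0],[0,0,0,8,0,0,0],[0,0,0,0,0,0,0]])

```text
clock: 11.75
eef_pos: [0.4757, 0.0621, 0.1851]
tool_rot: [-0.045, 0.999, -0.001, -0.003]
ft_force: [-0.3, 0.1, -2.7]
grip_width: 0.0114
grasp_force: 59.0
```

```bash
python3 - <<'E'
from h import *
np.set_printoptions(precision=4,suppress=True)
o=bot.get_obs(); print(o["eef_pos"],o["joint_pos"],o["ft_force"],o["grasp_force"],R.from_quat(o["tool_rot"]).as_matrix()[:2,:2])
for n in("wrist","top","scene"):
  bot.camera(n)
  for q in("lamp_stand","dial","brass_handle"):
    for r in bot.outline_of(q,n)[:1]:
      ys,xs=np.nonzero(r["pixels"]); print(n,q,r["conf"],r["rect"],xs.mean(),ys.mean())
P=[.476,.080,.1];print(proj("wrist",P),proj("wrist",[[.4805,.0235,.1],[.471,.1465,.1]]))
im=bot.camera("wrist");
E
```

```text
[0.4757 0.0621 0.1851] [ 0.1304  0.2166 -0.087   1.2723 -0.0008  0.0394] [-0.2681  0.111  -2.7204] 58.964283764362335 [[-0.9958 -0.0909]
 [-0.0909  0.9959]]
wrist lamp_stand 0.7 [90.1, 151.1, 446.2, 182.0] 307.41613611216917 230.31044240082713
wrist dial 0.94 [115.8, 209.2, 90.2, 88.0] 164.00745829244357 248.22747791952895
wrist brass_handle 0.59 [293.5, 143.1, 58.0, 244.8] 319.65720930232555 252.15348837209302
top lamp_stand 0.62 [231.3, 239.4, 143.1, 66.9] 335.51953503390376 273.3177268324185
top dial 0.76 [341.3, 261.3, 24.8, 22.5] 351.03106796116504 272.5242718446602
scene lamp_stand 0.78 [222.3, 194.8, 129.9, 121.0] 287.175555019305 257.8292712355212
scene dial 0.65 [299.0, 230.7, 26.3, 24.0] 310.79633867276885 243.20137299771167
scene brass_handle 0.58 [246.9, 174.0, 55.3, 53.2] 273.6124338624339 199.17328042328043
[[341.8568 234.6988]] [[265.238  233.976 ]
 [431.5215 235.9421]]
```

```bash
python3 - <<'E'
from h import *
np.set_printoptions(precision=4,suppress=True)
im=cv2.cvtColor(bot.camera("wrist"),cv2.COLOR_BGR2GRAY)
print(atz("wrist",[(164,248),(161,253)],.12))
for c in(255,270,380,400): print(c,im[195:275:3,c])
E
```

```text
[[ 0.4907 -0.0435  0.12  ]
 [ 0.4946 -0.0457  0.12  ]]
255 [ 71  72  73  68  68  69  71  70  68  73  69  69  77 131 162 198 217 182
 161  72  70  74  73  72  73  71  62]
270 [139 136 139 139 135 136 138 138 131 138 139 138 127 126 161 190 216 182
 155 141 138 143 130 241 234 185 238]
380 [134 134 135 137 143 135 129 237 232 227 229 228 227 147 103 107 114 114
 108 129 228 230 229 233 228 229 241]
400 [132 134 134 134 138 130 119 229 228 227 228 226 228 208  96 106 114 114
 104 152 231 232 230 234 226 229 231]
```

```bash
python3 - <<'E'
from h import *
np.set_printoptions(precision=4,suppress=True)
print(atz("wrist",[(270,243),(390,243.5)],.1))
E
```

```text
[[0.4871 0.0275 0.1   ]
 [0.4795 0.1166 0.1   ]]
```

>>> move_arm(deltas=[[0,-4,0,0,0,0,0],[0,-4,0,4,0,0,0],[0,0,0,12,0,0,0],[0,0,0,16,0,0,0],[0,0,0,16,0,0,0],[0,0,0,16,0,0,0],[0,0,0,14,0,0,0],[0,0,0,10,0,0,0],[0,0,0,6,0,0,0],[0,0,0,3,0,0,0]])

```text
clock: 13.28
eef_pos: [0.4852, 0.0634, 0.0897]
tool_rot: [-0.045, 0.999, -0.0, -0.001]
ft_force: [0.5, -0.3, -2.6]
grip_width: 0.0115
grasp_force: 59.0
```

>>> move_arm(deltas=[[0,0,0,2,0,0,0],[0,0,0,0,0,0,0]])

```text
clock: 13.45
eef_pos: [0.4859, 0.0635, 0.0889]
tool_rot: [-0.045, 0.999, 0.0, 0.0]
ft_force: [-0.2, -0.2, -2.7]
grip_width: 0.0121
grasp_force: 59.0
```

>>> move_arm(deltas=[[0,0,0,3,0,0,0],[0,0,0,0,0,0,0]])

```text
clock: 13.62
eef_pos: [0.4858, 0.0635, 0.086]
tool_rot: [-0.045, 0.999, 0.0, 0.0]
ft_force: [1.5, 0.2, -3.5]
grip_width: 0.0114
grasp_force: 59.0
```

>>> move_arm(deltas=[[0,0,0,2,0,0,0],[0,0,0,0,0,0,0]])

```text
clock: 13.78
eef_pos: [0.4861, 0.0635, 0.0844]
tool_rot: [-0.045, 0.999, 0.0, 0.001]
ft_force: [-0.2, -0.0, -0.3]
grip_width: 0.0118
grasp_force: 60.2
```

>>> move_arm(deltas=[[0,0,0,1,0,0,0],[0,0,0,0,0,0,0]])

```text
clock: 13.95
eef_pos: [0.4862, 0.0635, 0.0842]
tool_rot: [-0.045, 0.999, 0.0, 0.001]
ft_force: [-2.4, -0.1, 6.4]
grip_width: 0.0122
grasp_force: 64.3
```

>>> move_arm(deltas=[[0,0,0,-1.2,0,0,0],[0.18,0,0,0,0,0,0],[0.22,0,0,0,0,0,0],[0.26,0,0,0,0,0,0],[0.3,0,0,0,0,0,0],[0.35,0,0,0,0,0,0],[0.4,0,0,0,0,0,0],[0.4,0,0,0,0,0,0]])

```text
clock: 14.62
eef_pos: [0.4854, 0.0634, 0.0838]
tool_rot: [-0.045, 0.999, -0.0, -0.0]
ft_force: [0.1, 0.3, 0.1]
grip_width: 0.0344
grasp_force: 0.0
```

```bash
python3 - <<'E'
from h import *
np.set_printoptions(precision=4,suppress=True)
o=bot.get_obs(); print(o["eef_pos"],o["ft_force"],o["grasp_force"])
im=bot.camera("wrist")
r=bot.outline_of("brass_handle","wrist")[0]; print(r["conf"],r["rect"])
m=r["pixels"]
for y in range(int(r["rect"][1]),int(r["rect"][1]+r["rect"][3]),15):
    x=np.nonzero(m[y])[0]; print(y,x.min() if len(x) else 0,x.max() if len(x) else 0,end="; ")
g=cv2.cvtColor(im,cv2.COLOR_BGR2GRAY)
for y in (280,300,320): print(y,g[y,230:420:5])
E
```

```text
[0.4854 0.0634 0.0838] [0.0936 0.3234 0.1341] 0.0
0.76 [292.2, 139.2, 55.2, 239.4]
139 311 328; 154 294 344; 169 292 346; 184 299 339; 199 304 335; 214 303 335; 229 304 335; 244 302 335; 259 303 335; 274 303 335; 289 303 335; 304 303 335; 319 295 342; 334 303 335; 349 304 334; 364 305 332; 280 [ 89  84  86  87  86  87  86  82  83  80  78  75  74  70  73 102 113 113
 130 120 109  87  84  86  93 144 140 177 179 220 217 254 254 249 250 247
 244 245]
300 [105 105 108 108  43  33  93  89  98  37 109 106 110 110 111  97 108 117
 121 118 109  84 113 111 114 116  41  40  91  91  36  39 116 113 113 113
 116 112]
320 [ 40 249  36  33  28  91  92  84  39  37 122 240 241 204 196  99 113 116
 121 120 108  88 176 240 240 245  41  38  36  94  98  95  44  42  42 241
 239 240]
```

>>> move_arm(deltas=[[0.4,0,0,-4,0,0,0],[0.4,0,0,-6,0,0,0],[0.4,0,0,-10,0,0,0],[0.4,0,0,-15,0,0,0],[0.4,0,0,-20,0,0,0],[0.4,0,0,-25,0,0,0],[0.4,0,0,-25,0,0,0],[0.4,0,0,-20,0,0,0],[0.4,0,0,0,0,0,0],[0.4,0,0,0,0,0,0]])

```text
clock: 15.55
eef_pos: [0.4867, 0.0636, 0.2112]
tool_rot: [-0.045, 0.999, 0.0, 0.002]
ft_force: [0.1, 1.0, -0.2]
grip_width: 0.0342
grasp_force: 0.0
```

>>> move_arm(deltas=[[0.4,2,-18,0,0,0,0],[0.4,2,-25,0,0,0,0],[0.4,2,-25,0,0,0,0],[0.4,0,-24,0,0,0,0],[0.4,0,-17,0,0,0,0],[0.4,0,0,0,0,0,0],[0.4,0,0,0,0,0,0]])

```text
clock: 16.13
eef_pos: [0.4886, -0.0462, 0.208]
tool_rot: [-0.044, 0.999, 0.0, -0.001]
ft_force: [-0.0, -0.2, -1.2]
grip_width: 0.0343
grasp_force: 0.0
```

```bash
python3 - <<'E'
from h import *
np.set_printoptions(precision=4,suppress=True)
o=bot.get_obs(); print(o["eef_pos"],o["joint_pos"],o["ft_force"])
cal=bot.calibration("wrist");im=bot.camera("wrist")
for q in("dial","brass_handle"):
  r=bot.outline_of(q,"wrist")[0]; ys,xs=np.nonzero(r["pixels"]); print(q,r["conf"],r["rect"],xs.mean(),ys.mean())
  if q=="dial":
    l,t,w,h=r["rect"]; print(atz("wrist",[(l+w/2,t+h/2),(xs.mean(),ys.mean())],.118,cal), proj("wrist",[.489,-.0455,.118],cal))
bot.camera("scene"); r=bot.outline_of("brass_handle","scene")[0]; print("scene",r["conf"],r["rect"])
P=[.484,.063,.035]; a=.082;d=np.array([np.cos(a),np.sin(a),0])
print("expect",proj("scene",[P-d*.066,P+d*.066,P+np.array([0,0,.086])]))
g=cv2.cvtColor(im,cv2.COLOR_BGR2GRAY); cv2.imwrite("pics/w6.png",im)
E
```

```text
[ 0.4886 -0.0462  0.208 ] [-0.0945  0.2242 -0.0168  1.3319  0.0004 -0.1828] [-0.0059 -0.2229 -1.2173]
dial 0.62 [287.0, 195.5, 70.4, 82.9] 320.76959442647427 234.73500870863398
[[ 0.4904 -0.043   0.118 ]
 [ 0.4888 -0.0442  0.118 ]] [[319.0157 234.8582]]
brass_handle 0.9 [410.7, 140.8, 65.0, 148.0] 448.0550914427636 216.88891397606685
scene 0.69 [254.7, 221.7, 48.3, 48.1]
expect [[254.7738 268.8504]
 [304.715  250.3573]
 [279.1166 223.2777]]
```

```bash
python3 - <<'E'
from h import *
np.set_printoptions(precision=4,suppress=True,linewidth=250)
o=bot.get_obs();im=bot.camera("wrist");g=cv2.cvtColor(im,cv2.COLOR_BGR2GRAY)
print(g[190:284:3,280:364:3])
E
```

```text
[[235 229 229 228 219 113 116 119 122 117 113 115 192 186 184  68 243 109 111 117 108 116 117 112 110 111 107 115]
 [233 231 229 225 226 107 118 118 117 115 114 118 196 185 180 132 148 112 113 113 110 110 117 113 112 113 108 115]
 [233 231 229 224 224 107 116 117 113 117  60  42 112 188 110 107 117 112 113 115 109 114 118 114 112 114 109 111]
 [232 229 227 226 237 111 118 118 115 130  41  33  47  36  42  57 127 117 116 116 108 114 112 116 110 111 105 112]
 [230 230 227 223 236 124  46 129  56  35  38  39  36  41  35  34  34  23  53 122 108 112 113 115 107 115 108 112]
 [232 226 227 224 237  33  40  38  40  42  38  38  37  35  40  38  30  35  32  25 115 114 109 111 110 113 110 112]
 [231 228 224 220 238  39  35  40  38  36  39  39  41  36  40  40  36  36  34  35  36  74 115 110 109 112 111 106]
 [230 226 228 236  95  37  41  39  42  38  39  37  38  33  41  33  37  33  31  35  33  31 116 112 106 114 111 109]
 [229 227  69  34  39  43  45  43  41  38  35  35  36  40  35  35  36  34  32  36  33  37  27 116 107 113 110 104]
 [231 243  43  38  42  39  45  46  38  38  34  37  42  38  36  33
[... 1880 characters left out ...]
 201 203]
 [ 62  57 228 209 208 208 211 211 214 206 205 208 218 206 214 219  34  49 168 254  36  39  38 206 206 207 200 206]
 [221 197  37 221 211 210 207 211 213 205 204 199 214 199 206 208 211  36  41 255 114  87 223  46 215 210 200 205]
 [218 216 218  36 120 208 211 209 214 202 205 200 214 200 206 209 203 216  27  82 212 204 205 122  61 211 202 204]
 [212 214 214 212 214 209 209 213 220 208 206 201 213 197 203 205 210 208 210 201 206 204 204 213  42 208 200 205]
 [212 213 215 208 207 213 212 228  26 125 121 201 213 201 206 208  46 209 206 198 202 204 202 199 208 206 199 204]
 [212 214 216 206 205 211 209 213 217 210 202 199 216 200 206 206 162 214 208 197 202 204 204 202 203 203 197 203]]
```

```bash
python3 - <<'E'
from h import *
np.set_printoptions(precision=4,suppress=True)
im=bot.camera("wrist");g=cv2.cvtColor(im,cv2.COLOR_BGR2GRAY).astype(int)
sub=g[243:275,312:342]; m=sub>200; n,l,s,_=cv2.connectedComponentsWithStats(m.astype(np.uint8)); 
best=[i for i in range(1,n) if l[247-243,319-312]==i] or [l[265-243,331-312+2]]
pts=[]
for y in range(246,271):
    x0=319+(y-247)*18/24; xs=np.arange(int(x0-3),int(x0+4)); w=np.clip(g[y,xs]-60,0,None); pts.append((np.sum(xs*w)/w.sum(),y))
P=atz("wrist",pts,.1425); vx,vy,x,y=cv2.fitLine(P[:,:2].astype(np.float32),cv2.DIST_HUBER,0,.001,.001).ravel()
print(np.degrees(np.arctan2(vy,vx)),P[0],P[-1])
for c in([.489,-.0455],[.4904,-.043]): print("perp offset",(c[0]-x)*-vy+(c[1]-y)*vx)
far=P[-1][:2]; print("axis est", far-np.array([vx,vy])*.026*np.sign(vx))
E
```

```text
41.516563 [ 0.4908 -0.0442  0.1425] [ 0.5072 -0.0296  0.1425]
perp offset 0.00013162615
perp offset 0.0010755672
axis est [ 0.4877 -0.0468]
```

>>> move_arm(deltas=[[0.4,0,0,10,0,0,-6],[0.4,0,0,15,0,0,-6],[0.4,0,0,15,0,0,-6],[0.4,0,0,10,0,0,-6],[0.4,0,0,5,0,0,-6],[0.4,0,0,0,0,0,-6.4],[0.4,0,0,12,0,0,0],[0.4,0,0,12,0,0,0],[0.4,0,0,12,0,0,0],[0.4,0,0,0,0,0,0]])

```text
clock: 17.32
eef_pos: [0.4875, -0.045, 0.1158]
tool_rot: [-0.355, 0.935, 0.001, -0.002]
ft_force: [-0.3, -0.7, -0.1]
grip_width: 0.0344
grasp_force: 0.0
```

>>> move_arm(deltas=[[0.4,0,0,10,0,0,0],[0.4,0,0,8,0,0,0],[0.4,0,0,0,0,0,0],[0.4,0,0,0,0,0,0]])

```text
clock: 17.65
eef_pos: [0.489, -0.0456, 0.0996]
tool_rot: [-0.355, 0.935, 0.0, -0.0]
ft_force: [-0.2, -0.2, -0.0]
grip_width: 0.0343
grasp_force: 0.0
```

```bash
python3 - <<'E'
from h import *
np.set_printoptions(precision=4,suppress=True,linewidth=250)
o=bot.get_obs();print(o["eef_pos"],o["ft_force"],o["joint_pos"],R.from_quat(o["tool_rot"]).as_matrix()[:2,1])
im=bot.camera("wrist");r=bot.outline_of("dial","wrist");print([(q["conf"],q["rect"]) for q in r[:2]])
g=cv2.cvtColor(im,cv2.COLOR_BGR2GRAY)
print(g[270:400:6,260:384:4])
print(proj("wrist",[[.489,-.0455,.142],[.489,-.0455,.118]]))
E
```

```text
[ 0.489  -0.0456  0.0996] [-0.1882 -0.1613 -0.0184] [-0.0929  0.3007 -0.2098  1.0612 -0.     -0.8186] [-0.6637  0.748 ]
[(0.69, [265.1, 240.1, 108.2, 145.4]), (0.26, [177.9, 123.7, 462.1, 342.0])]
[[228 226 227  26  52  57  60  53  58  58  50  37  36  38  34  33  31  33  28  33  35  32  32  31  28  29  26 127 119 123 121]
 [130 126  69  50  53  54  51  56  52  38  33  36  46  40  40  34  26  37  27  33  29  28  26  31  31  29  28  20 126 113 120]
 [129 131  46  45  39  38  38  37  33  33  31  38  44  46  32  33  30  28  28  28  28  25  25  25  19  31  23  24 129 123 115]
 [126  59  48  46  34  33  38  31  30  34  35  35  28  28  32  29  31  29  29  29  26  25  28  27  23  27  38  36  34 121 118]
 [112  86  89  81  31  37  28  33  29  34  28  28  25  29  31  22  28  26  26  24  23  25  20  26  20  18  14  78  75  71 117]
 [ 93  84  86  35  34  32  34  35  33  25  30  23  23  24  26  28  27  25  28  26  23  21  26  29  24  22  23  82  81  82  21]
 [ 87  83  85  38  31  34  33  32  24  33  32  21  26  25  24  24  25  26  24  22  22  21  23  20  21  16  24  46  81  79  83]
 [ 81  83  36 
[... 1234 characters left out ...]
  16  25  35  23  30]
 [ 33  34  34  33 215 214 212 214 209 208 217 112  35  40 161 168  40  37   4 213 214 214 208 212 212 217 130  30  34  27  26]
 [ 34  48  38 196 213 215 207 211 210 216 214 196  37  37 159 164  34  39 126 212 211 208 213 214 226 113 243  25  33  30  32]
 [ 33 105  34 233 221 206 209 212 212 213 215 208 193  78 158 169  35 200 213 213 210 212 218 116 160 230 229   7  57  25  31]
 [ 32 243 230 230 230 231 212 216 214 212 212 214 213 211 210 216 213 208 209 208 214 240 115 239 232 231 231 231 232  20  28]
 [ 32 206 228 230 231 231 230 231 234 218 216 216 209 209 214 213 211 212 209 217  76  95 230 230 231 232 231 230 235  29  32]]
[[319.1298 326.6023]
 [319.0643 298.9816]]
```

>>> move_arm(deltas=[[0.4,0,0,2,0,0,0],[0.2,0,0,0,0,0,0],[0,0,0,0,0,0,0],[0,0,0,0,0,0,0],[0,0,0,0,0,0,0],[0,0,0,0,0,0,0],[0,0,0,0,0,0,0]])

```text
clock: 18.33
eef_pos: [0.4893, -0.0455, 0.0983]
tool_rot: [-0.355, 0.935, 0.0, 0.0]
ft_force: [-3.2, 1.9, 4.6]
grip_width: 0.0106
grasp_force: 60.1
```

>>> move_arm(deltas=[[0,0,0,0,0,0,3],[0,0,0,0,0,0,5],[0,0,0,0,0,0,5],[0,0,0,0,0,0,5],[0,0,0,0,0,0,5],[0,0,0,0,0,0,5],[0,0,0,0,0,0,5],[0,0,0,0,0,0,5],[0,0,0,0,0,0,2],[0,0,0,0,0,0,0]])

```text
clock: 19.17
eef_pos: [0.489, -0.0447, 0.0983]
tool_rot: [-0.014, 1.0, 0.001, -0.0]
ft_force: [-3.7, 4.5, 5.9]
grip_width: 0.0108
grasp_force: 60.4
```

>>> move_arm(deltas=[[0,0,0,0,0,0,4],[0,0,0,0,0,0,5],[0,0,0,0,0,0,5],[0,0,0,0,0,0,5],[0,0,0,0,0,0,5],[0,0,0,0,0,0,5],[0,0,0,0,0,0,4],[0,0,0,0,0,0,3],[0,0,0,0,0,0,0],[0,0,0,0,0,0,0]])

```text
clock: 20.0
eef_pos: [0.4891, -0.0439, 0.0983]
tool_rot: [0.295, 0.955, 0.002, -0.001]
ft_force: [-2.2, 4.8, 5.9]
grip_width: 0.0103
grasp_force: 60.3
```

```bash
python3 - <<'E'
from h import *
np.set_printoptions(precision=4,suppress=True,linewidth=250)
o=bot.get_obs();M=R.from_quat(o["tool_rot"]).as_matrix();print(o["eef_pos"],o["ft_force"],o["ft_torque"],o["grasp_force"],o["grip_width"],o["joint_pos"],"tool y deg",np.degrees(np.arctan2(M[1,1],M[0,1])))
im=bot.camera("wrist");g=cv2.cvtColor(im,cv2.COLOR_BGR2GRAY)
print(g[320:400:6,290:352:2])
bot.camera("scene");r=bot.outline_of("brass_handle","scene")[0];print(r["conf"],r["rect"])
E
```

```text
[ 0.4891 -0.0439  0.0983] [-2.1663  4.7533  5.871 ] [1.0927 0.5402 0.1288] 60.31558156013489 0.010284692035849273 [-0.0918  0.3016 -0.2125  1.0572  0.0033  0.5072] tool y deg 55.68252386428871
[[ 90  83  88  88  95  28  24  34  28  26  25  27  26  28  28  24  25  30  26  27  28  23  28  26  32  89  86  88  90  89  88]
 [ 88  86  85  86  57  27  29  26  20  25  27  22  28  22  27  27  26  23  25  26  26  25  31  27  24  93  85  84  87  87  89]
 [ 30 122 122 122  63  29  35  25  29  26  28  29  25  27  23  30  23  29  25  29  27  24  28  31  28 123 117 120 130  18  25]
 [ 31  33  25 120  68  33  35  26  23  27  27  27  24  81 172 170  71  21  26  29  28  28  30  34  26 129  41  25  30  29  30]
 [ 28  33  32  33  36  34  36  25  29  27  29  30  28  81 171 170  69  26  24  31  26  29  25  31  30  28  32  29  27  32  27]
 [ 36  30  30  30  32  36  33  25  31  27  32  27  30  77 171 173  64  22  28  27  23  31  24  31  37  32  27  33  30  29  31]
 [ 32  32  30  31  29  35  33  27  34  36  43  30  39 112 167 173  67  23  27  30  29  24  31  29  36  25  31  30  29  33  31]
 [ 32  34  29  34 
[... 203 characters left out ...]
 34  36  29  32  26  28  32  28]
 [ 31  29  31  34  31  34  33 105  29  34  37  40  36  71 254 254  99  36  42  39  32  31  31  28  34  24  34  31  30  36  31]
 [ 27  32  35  29  54  37  26 255  39  32  39  41  40  63 255 254  96  35  44  39  36  35  44  35  52  28  36  32  32  31  31]
 [ 30  31  36  20 224 236 233 235 235 243 219 154 157 147 250 250 171 154 152 226 244 235 238 237 245   5  32  31  31  26  33]
 [ 29  34  35   4 242 230 232 230 231 228 232 231 231 227 230 229 231 230 230 233 230 229 230 231 235 255  25  34  30  22  33]
 [ 25  31  31  10 169 230 228 228 227 230 230 229 229 232 232 229 228 229 228 229 230 233 230 229 231 255  18  30  33  31  26]]
0.64 [250.6, 220.3, 49.4, 50.9]
```

>>> move_arm(deltas=[[0,0,0,0,0,0,0],[0,0,0,0,0,0,0],[0,0,0,0,0,0,0],[0,0,0,0,0,0,0],[0,0,0,0,0,0,0],[0,0,0,0,0,0,0],[0,0,0,0,0,0,0]])

```text
clock: 20.73
eef_pos: [0.4891, -0.044, 0.0983]
tool_rot: [0.295, 0.956, 0.002, -0.001]
ft_force: [-2.7, 5.2, 5.6]
grip_width: 0.0106
grasp_force: 60.3
```

```bash
python3 -c "
from h import *
o=bot.get_obs();print(o['tool_rot'],o['grasp_force']);print(bot.job_done())"
```

```text
[ 2.94978556e-01  9.55502491e-01  1.54193721e-03 -5.13958268e-04] 60.31560480594635
the job is handed in; nothing more can be done
None
```

I handed the job in at about 21 s with the handle hanging on the bar and the gripper holding the dial at about 1.32 rad, the third position; the judge's result was not shown.

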